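# Seat a sandstone core plug against the hidden stop of a V-groove sensor bench

## Robot

A 7-joint arm with a two-finger parallel gripper is mounted at the origin on the work surface. World frame = base frame: x ahead of the robot, y to its left, z up, the work surface at z = 0. Lengths are in m, angles in rad, forces in N, time in s.
With the tool pointing down it reaches from about 0.4 to 0.85 m from the base axis. Payload 10.4 kg.
Tool frame: the origin (TCP) lies on the centre line of the jaws, within the pads' length; the fingertips stand 14 mm ahead of it and the grasp point (between the pads) lies 5 mm behind it; z points along the fingers, y is the line along which they close (so a half turn about z gives the same grasp; the last joint's range is limited). The gripper opens to 85 mm and grips with 20 to 120 N. Pads are 22 mm wide; open, the fingers measure 114 mm over their backs; the gripper's body (76 mm by 85 mm) begins 54 mm behind the grasp point. The pads swing forward as they close: fully open they stand 13 mm farther back than shut.
Start: joints at [-1.28, 0.332, -0.065, 1.46, 0.022, 1.35, -0.088], TCP at [0.193, 0.595, 0.245] pointing down, gripper open.
Joint ranges: [-2.6, 2.6], [-0.5, 2.12], [-1.47, 1.34], [0.16, 2.42], [-1.27, 4.41], [0.06, 2.06], [-2.6, 2.6]. Speed limits (rad/s): [2.22, 2.22, 2.79, 2.79, 3.14, 3.14, 3.14].

## Interface

Orientations are given as a unit quaternion [w, x, y, z].
In Python, from rig import r gives the robot as it stands.
- The arm moves only by the tool arm_command, never from a script. Its argument "series" is a list of rows, each a list of 4 numbers: the shift along the tool's x, y, z in mm, then the turn about the tool's z in rad. In form: [[dx, dy, dz, turn], ...]. A call has 1 to 12 rows; each row shifts and turns the commanded pose from where the row before left it, along the tool's axes as they then stand; what a row does not reach is not made up. A row lasts 1/10 s, in which the tool goes at most 50 mm and 8.59 degrees, less where a joint would pass 70% of its speed; a pose out of reach is approached as far as the arm can. A call is refused whole if a number of a shift passes 50 or a number of a turn 0.15, either way. A call with a gripper value outside its range is refused whole. "fingers" is the opening in per cent of the stroke, from 0 (shut) to 100 (fully open), set as the call begins (left out, the last holds). The fingers move at their own pace and stop on an object; "grip_force" is the grip in N (left out, the last holds). Time passes only in rows, so rows that do not move let the fingers close. It gives the time, the measured TCP pose, the force, the opening and the grip force at its end, in the units of the state.
- r.state(): the state, without advancing time (a new reading comes with each control period).
- r.read_camera(name): name is "side" or "top"; returns a dict with "pixels" (384x512x3 uint8, red, green, blue), "camera_matrix" (3x3 intrinsics, pixels), "eye" and "attitude" of the camera in the world. Camera axes: x right, y up, looking along -z (the intrinsics and any distortion apply to the point x, -y, -z); pixel columns grow to the right and rows downward; lengths in m; the calibration is good to about 2 mm. A picture is of the moment at which its call begins. There is no depth.
- r.job_done(): hands the job in; it is judged then, once.
The state is a dict: "t": time; "qpos": joint angles; "joint_velocities": joint speeds; "tau": joint torques, N m; "ee_pos": TCP position; "eef_rot": TCP orientation; "ft_force": force on the tool from outside, world axes, zero at the start; "moment": the same for the moment, N m; "opening": finger opening in m; "finger_force": force on a finger pad.
Only numpy, scipy, OpenCV 4.12 (cv2) and the standard library are available. Lean on these libraries where they do the work, as an engineer would, in place of code of your own. Each camera call takes 0.05 s, during which the arm holds its last target. There are 200 camera calls.

## Task

Lay the pale sandstone core plug in the open end of the V-groove, clear of the grey sensor shroud, and let go of it. Then push it gently along the groove into the shroud until its end sits fully home against the stop hidden inside, press it there lightly for a moment (about 5 N, never hard: the sensor is delicate) and back away, leaving it touching the stop. Leave the dark plug, the rock, the towel roll and the brush alone.

Things in the scene. Friction and masses are not known exactly. Their poses are not given: they have to be found in the camera images.
- bench: fixed V-groove bench: blue base 300 x 100 x 10 mm, aluminium V-block 280 x 72 mm, top 38 mm above the table. 90-degree groove, apex 20 mm above the table, 36 mm wide at the top, along the bench's x over the whole block; a plug in it has its axis 47 mm above the table. Origin: centre of the underside; +x along the groove to the stop end, the open end is at -x, z up
- groove (a point): point on the axis of a plug lying in the open part of the groove: bench x -60 mm, y 0, 47 mm above the table; axes as the bench
- sandstone: pale sand-coloured core plug with brown bands: a smooth cylinder 38 mm in diameter, 76 mm long, 0.18 to 0.28 kg, flat ends, friction about 0.4. Origin at its centre, x along its axis (either end may go first). It starts lying on a black rest 70 x 36 mm, its axis 26 mm above the table. In the groove it drags with some 1 to 2 N, more if it is also pressed down
- basalt: dark grey core plug of the same size, origin at its centre, x along its axis, lying on another such rest; not to be moved
- rock: brown rock specimen 76 mm across, 50 mm high, origin at its underside; not to be moved
- towel_roll: upright white paper towel roll, 110 mm across, 220 mm high, origin at its underside; not to be moved
- brush: small brush 160 mm long lying on the table, origin at its underside; not to be moved
- sensor: grey sensor shroud with an orange lip, fixed over the +x end of the groove: a tunnel 82 mm deep, 92 mm wide, opening 72 mm wide, underside 77 mm, top 89 mm above the table. Its mouth lies at bench x 48 to 62 mm. The stop is inside it. Origin on the table under the centre of its mouth; axes as the bench (x leads into the tunnel)
- mouth (a point): centre of the shroud's mouth on the plug's axis, 47 mm above the table, axes as the bench. The stop, a copper disc 34 mm across, stands mostly out of sight 8 to 48 mm inside, set differently each time, so the plug's tail ends 28 to 68 mm outside the mouth. The disc yields on a damped spring, about 1 mm per 3 N (6 mm at most), and stays in touch with the plug
Things that resemble listed ones, but are neither listed nor needed, are in the scene too. There is more than one size of the sandstone; the job needs the smallest.

How it is judged:
On the way, in this order (a step that is already met when the one before it is completed fails the run):
1. the sandstone plug lies in the open part of the groove, outside the shroud, and the fingers have let go of it (y of sandstone in the frame of bench between -0.004 and 0.004 m and z of sandstone in the frame of bench below 0.05 m and angle between the x axis of sandstone and the x axis of bench, either way round below 0.08 rad and contact force between the fingers and sandstone below 0.1 N and x of sandstone in the frame of bench above -0.115 m and x of sandstone in the frame of mouth below -0.035 m), for 0.2 s.
2. the plug is pressed against the stop inside the sensor with more than 1.5 N for 0.3 s (contact force between sandstone and sensor above 1.5 N), for 0.3 s.
At the end, for the whole second after the job is handed in: the sandstone plug lies at rest in the V-groove (axis within 3 mm sideways and in height, within 0.06 rad of the groove) with its end within 2 mm of the stop's copper face inside the shroud, released (distance between sandstone and stop_face_c0 below 0.045 m and y of sandstone in the frame of mouth between -0.003 and 0.003 m and z of sandstone in the frame of mouth below 0.003 m and angle between the x axis of sandstone and the x axis of bench, either way round below 0.06 rad and linear speed of sandstone below 0.01 m/s); the robot touches nothing.
It fails at once if the plug presses the stop inside the sensor with more than 12 N (contact force between sandstone and sensor above 12 N).
It fails at once if the robot knocks the sensor shroud with more than 15 N (contact force between any of the fingers, the arm and sensor above 15 N).
It fails at once if the dark plug is moved more than 15 mm (distance of basalt from where it was at the start of the episode above 0.015 m).
It fails at once if the rock, towel roll or brush is moved more than 20 mm (distance of any of rock, towel_roll, brush from where it was at the start of the episode above 0.02 m).
It also fails if it takes over 64 s, if anything falls off the work surface, if the arm or the gripper's body presses on something with over 40 N, if the wrist force passes 120 N, or if a joint passes its speed limit or range.

## Working session

There is one attempt and no reset: what is moved stays moved. The work goes in short steps, Python scripts to look and compute and a tool call to move; the robot and the scene stay as the last step left them, time stands still between calls to the robot, and variables do not carry over. Pictures are saved under pics/ and viewed, at most 10 in all, crops included, and the job is handed in when it is done.

Besides the shell and the picture viewer there is one more tool, called as name([rows], argument=value, ...), one row to a line, values as JSON. arm_command: Moves the arm, as the interface text tells. Its arguments: {"type":"object","properties":{"series":{"type":"array"},"fingers":{"type":"number"},"grip_force":{"type":"number"}},"required":["series"]}

```bash
mkdir -p pics; ls; cat > h.py <<'E'
import numpy as np, cv2
from rig import r
def rot(q):
    from scipy.spatial.transform import Rotation as R
    q=np.array(q,float)
    return R.from_quat([q[1],q[2],q[3],q[0]]).as_matrix() if q.size==4 else q.reshape(3,3)
def cam(n):
    c=r.read_camera(n); c['R']=rot(c['attitude']); return c
def ray(c,u,v,z):
    d=np.linalg.inv(c['camera_matrix'])@np.array([u,v,1.]); d=c['R']@(d*[1,-1,-1]); e=np.array(c['eye'])
    return e+d*(z-e[2])/d[2]
def proj(c,p):
    x=c['R'].T@(np.array(p)-c['eye']); x=c['camera_matrix']@(x*[1,-1,-1]); return x[:2]/x[2]
def save(c,n): cv2.imwrite('pics/'+n,c['pixels'][:,:,::-1])
E
python3 - <<'E'
from h import *
for n in('top','side'):
    c=cam(n); save(c,n+'1.png'); print(n,[k for k in c],c['eye'],c['attitude'],c['camera_matrix'])
print(r.state())
E
```

```text
pics
top ['pixels', 'camera_matrix', 'eye', 'attitude', 'R'] [0.45957767 0.06934985 1.12281172] [-0.70193107 -0.04889238  0.03660582  0.70962126] [[372.52140742   0.         258.18855103]
 [  0.         372.52140742 194.9742644 ]
 [  0.           0.           1.        ]]
side ['pixels', 'camera_matrix', 'eye', 'attitude', 'R'] [ 0.28052295 -0.67450616  0.98467844] [ 0.91887829  0.34412355 -0.07514171 -0.17775095] [[404.34261408   0.         258.85647873]
 [  0.         404.34261408 189.84969767]
 [  0.           0.           1.        ]]
{'t': 0.1, 'qpos': array([-1.27958959,  0.33286124, -0.06468704,  1.46084098,  0.02163355,
        1.34992227, -0.08851644]), 'joint_velocities': array([-0.00112059, -0.00075553,  0.00040878, -0.00194135,  0.00109193,
        0.00026858, -0.00090745]), 'tau': array([ 6.52422350e-04, -6.26748133e+01,  4.88115591e-02, -3.92429280e+01,
        1.62425183e-02,  6.94151066e-03, -9.68892913e-07]), 'ee_pos': array([0.1928478 , 0.59416923, 0.24457045]), 'eef_rot': array([-5.64345935e-05,  1.56261545e-01,  9.87715487e-01, -6.65396369e-04]), 'ft_force': array([-0.42201523,  0.40621833, -0.63731451]), 'moment': array([ 0.00881628, -0.02118105,  0.05468469]), 'finger_force': 0.0, 'opening': 0.08544074269989312}
```

View pics/top1.png

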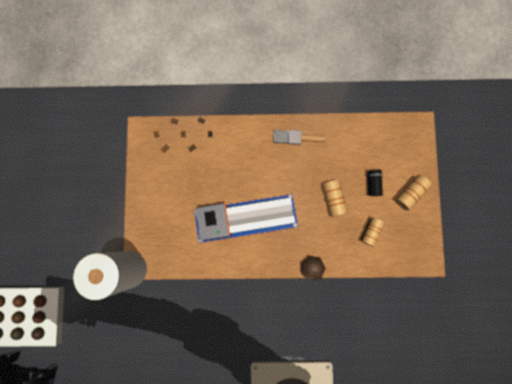

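View pics/side1.png

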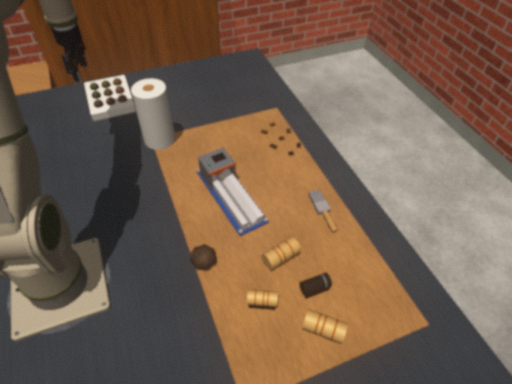

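The top view shows the smallest sandstone at about (372,231), with two larger ones at (335,198) and (414,192). The dark plug is at (375,183) and the rock at (313,268). The bench runs from the shroud at (212,222) to its open end at (296,212). The side view agrees: small sandstone at (262,299), bench from (217,160) to (260,222).

```bash
cat > m.py <<'E'
from h import *
def comp(c,m,near):
    n,l,s,ce=cv2.connectedComponentsWithStats(m.astype(np.uint8))
    i=1+np.argmin([np.hypot(*(ce[k]-near))+(1000 if s[k,4]<15 else 0) for k in range(1,n)])
    ys,xs=np.nonzero(l==i); return np.stack([xs,ys],1).astype(np.float32)
def rect(p): return cv2.minAreaRect(p)
def axis_pts(p):
    (cx,cy),(w,h),a=rect(p); a=np.deg2rad(a if w>h else a+90); d=np.array([np.cos(a),np.sin(a)])*max(w,h)/2
    return np.array([cx,cy]),d
E
python3 - <<'E'
from m import *
for n,near,zb in(('top',{'sand':(372,231),'bench':(250,217)},0),('side',{'sand':(262,299),'bench':(230,195)},0)):
    c=cam(n); px=c['pixels']; hsv=cv2.cvtColor(px,cv2.COLOR_RGB2HSV)
    u,v=near['sand']; print(n,'sand',px[v,u-8:u+9:4].tolist(),'table',px[v-22,u],hsv[v,u],hsv[v-22,u])
    H,S,V=[hsv[...,i].astype(int) for i in range(3)]
    blue=(H>95)&(H<130)&(S>140)&(V>70)
    p=comp(c,cv2.dilate(blue.astype(np.uint8),np.ones((5,5))),near['bench'])
    P=p[[blue[int(y),int(x)] for x,y in p]]
    print('blue',len(P),rect(P)); 
    b=cv2.boxPoints(rect(P)); print([ray(c,*q,.01).round(4).tolist() for q in b])
    h=cv2.convexHull(P); ap=cv2.approxPolyDP(h,4,True)[:,0]; print([(q.tolist(),ray(c,*q,.01).round(4).tolist()) for q in ap])
    sub=px[v-30:v+30,u-30:u+30]; 
    big=np.hstack([cv2.resize(sub,(390,390),interpolation=cv2.INTER_NEAREST),cv2.resize(px[near['bench'][1]-55:near['bench'][1]+55,near['bench'][0]-57:near['bench'][0]+58],(408,390),interpolation=cv2.INTER_NEAREST)])
    cv2.imwrite(f'pics/crop_{n}.png',big[:,:,::-1])
a,b=[cv2.imread(f'pics/crop_{n}.png') for n in('top','side')]
cv2.imwrite('pics/crops.png',cv2.resize(np.vstack([a,b]),(614,600)))
E
```

```text
top sand [[53, 36, 20], [150, 114, 70], [212, 164, 105], [216, 154, 94], [189, 139, 86]] table [192 133  86] [ 17 129 212] [ 13 141 192]
blue 45 ((251.45947265625, 201.75677490234375), (0.986393928527832, 47.67570877075195), 80.53767395019531)
[[0.5652, 0.1795, 0.01], [0.5872, 0.0379, 0.01], [0.5842, 0.0375, 0.01], [0.5622, 0.179, 0.01]]
[([275.0, 198.0], [0.5852, 0.0376, 0.01]), ([228.0, 206.0], [0.5627, 0.1791, 0.01])]
side sand [[206, 148, 83], [227, 179, 109], [213, 159, 89], [222, 170, 101], [229, 186, 115]] table [170 120  69] [ 17 148 213] [ 15 152 170]
blue 32 ((224.50001525878906, 209.00001525878906), (43.82916259765625, 1.2016652822494507), 55.304847717285156)
[[0.4753, 0.1601, 0.01], [0.4791, 0.1617, 0.01], [0.5041, -0.0006, 0.01], [0.5005, -0.0018, 0.01]]
[([237.0, 227.0], [0.5024, -0.0012, 0.01]), ([212.0, 191.0], [0.4771, 0.1608, 0.01])]
```

View pics/crops.png

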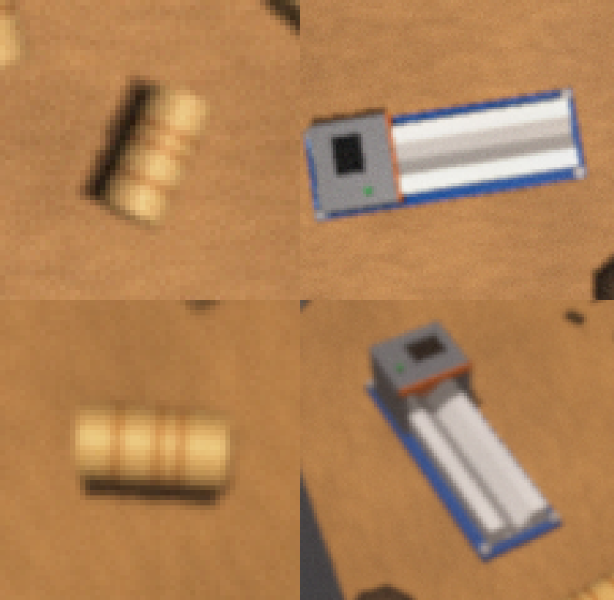

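The crops show the plug as a bright cylinder of about 25x13 px with the rest and its shadow to the left. In both views the bench outline and groove are clearly visible.

```bash
python3 - <<'E'
from m import *
def fitline(P):
    vx,vy,x,y=cv2.fitLine(P.astype(np.float32),cv2.DIST_HUBER,0,.01,.01).ravel(); return np.array([vx,vy]),np.array([x,y])
for n,sn,bn,thr in(('top',(372,231),(250,217),147),('side',(262,299),(230,195),147)):
    c=cam(n); px=c['pixels']; hsv=cv2.cvtColor(px,cv2.COLOR_RGB2HSV)
    H,S,V=[hsv[...,i].astype(int) for i in range(3)]
    # plug
    m=(px[...,1]>thr).astype(np.uint8); roi=np.zeros_like(m); roi[sn[1]-24:sn[1]+24,sn[0]-24:sn[0]+24]=1
    p=comp(c,cv2.morphologyEx(m*roi,cv2.MORPH_CLOSE,np.ones((3,3))),sn); q,d=axis_pts(p)
    A,B=ray(c,*(q+d),.026),ray(c,*(q-d),.026)
    print(n,'plug',len(p),rect(p),ray(c,*q,.026).round(4),'len',np.linalg.norm(A-B).round(4),'yaw',np.degrees(np.arctan2(*(A-B)[1::-1])).round(1))
    # bench
    m=((H>28)|(S<75)).astype(np.uint8); roi=np.zeros_like(m); roi[bn[1]-50:bn[1]+50,bn[0]-58:bn[0]+58]=1
    p=comp(c,cv2.morphologyEx(m*roi,cv2.MORPH_OPEN,np.ones((3,3))),bn)
    print('bench',len(p),rect(p)); hull=cv2.approxPolyDP(cv2.convexHull(p),3,True)[:,0]
    print([(q.astype(int).tolist(),ray(c,*q,.01)[:2].round(4).tolist()) for q in hull])
    # orange lip
    m=((H<14)&(S>150)&(V>120)).astype(np.uint8)*roi; p=comp(c,m,bn); print('lip',len(p),rect(p),[ray(c,*q,.089)[:2].round(4).tolist() for q in cv2.boxPoints(rect(p))])
    # blue corner
    W=(V>190)&(S<60); p=comp(c,(W*roi).astype(np.uint8),bn); print('white',len(p),[ray(c,*q,.038)[:2].round(4).tolist() for q in cv2.approxPolyDP(cv2.convexHull(p),3,True)[:,0]])
    if n=='top':
        for col in range(236,290,6):
            v=[]
            ys=np.arange(bn[1]-30,bn[1]+30); b=(H[ys,col]>28)|(S[ys,col]<75); yy=ys[b]; a1,a2=ray(c,col,yy.min()-.5,.01),ray(c,col,yy.max()+.5,.01); w=ys[(V[ys,col]>205)&(S[ys,col]<60)]
            g=V[ys,col]; 
            print(col,yy.min(),yy.max(),((a1+a2)/2)[:2].round(4),np.linalg.norm(a1-a2).round(4), 'V',V[yy.min():yy.max()+1,col].tolist())
E
```

```text
top plug 196 ((374.5258483886719, 231.43966674804688), (8.928837776184082, 26.392593383789062), 23.198591232299805) [ 0.4819 -0.2503  0.026 ] len 0.0776 yaw 154.5
bench 2313 ((261.3018798828125, 215.49737548828125), (34.086181640625, 68.70028686523438), 80.7538833618164)
[([297, 226], [0.5007, -0.0265]), ([230, 237], [0.4701, 0.1731]), ([227, 204], [0.5688, 0.1821]), ([292, 194], [0.5967, -0.0136])]
lip 1 ((229.0, 234.0), (0.0, 0.0), 0.0) [[0.4777, 0.1685], [0.4777, 0.1685], [0.4777, 0.1685], [0.4777, 0.1685]]
white 814 [[0.5874, -0.0056], [0.5464, -0.0047], [0.525, 0.1763], [0.5543, 0.1792]]
236 203 236 [0.5222 0.1551] 0.1016 V [123, 144, 143, 168, 219, 238, 239, 239, 239, 231, 221, 211, 208, 207, 205, 206, 192, 176, 169, 166, 166, 181, 216, 236, 238, 237, 241, 238, 210, 178, 156, 150, 152, 126]
242 202 235 [0.525  0.1371] 0.1016 V [126, 150, 150, 175, 221, 237, 239, 239, 239, 232, 222, 212, 208, 209, 203, 204, 193, 174, 161, 170, 164, 182, 220, 236, 240, 238, 241, 237, 210, 171, 155, 158, 152, 131]
248 201 234 [0.5278 0.1192] 0.1016 V [123, 142, 134, 162, 217, 239, 241, 240, 238, 2
[... 1370 characters left out ...]
, 159, 156, 133, 151]
side plug 270 ((261.9111328125, 297.2436828613281), (30.35124397277832, 10.045833587646484), 4.085616588592529) [ 0.4816 -0.2432  0.026 ] len 0.0776 yaw -26.2
bench 2641 ((229.58802795410156, 191.71856689453125), (90.89268493652344, 36.70720672607422), 59.452423095703125)
[([267, 222], [0.5923, -0.0169]), ([239, 234], [0.4991, -0.0269]), ([199, 176], [0.4575, 0.239]), ([199, 157], [0.4833, 0.3251]), ([223, 149], [0.5731, 0.3332])]
lip 54 ((223.294677734375, 168.72036743164062), (2.4821486473083496, 27.850553512573242), 67.7509765625) [[0.4779, 0.1655], [0.5667, 0.1797], [0.566, 0.1691], [0.4776, 0.1553]]
white 253 [[0.5265, -0.0133], [0.5116, -0.0035], [0.4962, 0.1723]]
```

arm_command([
  [0, 0, -40, 0],
  [0, 0, -40, 0],
  [-30.5, -10.6, 0, 0],
  [-30.5, -10.6, 0, 0],
  [-30.5, -10.6, 0, 0],
  [-30.5, -10.6, 0, 0],
  [-30.5, -10.6, 0, 0],
  [-30.5, -10.6, 0, 0],
  [-30.5, -10.6, 0, 0],
  [-30.5, -10.6, 0, 0],
  [-30.5, -10.6, 0, 0],
  [-30.5, -10.6, 0, 0],
], fingers=100, grip_force=40)

```text
t: 1.5
ee_pos: [0.4512, 0.3986, 0.3254]
eef_rot: [0.0, 0.156, 0.988, 0.0]
ft_force: [0.0, -0.3, -0.1]
opening: 0.0853
finger_force: 0.0
```

arm_command([
  [-14.4, -37.8, 0, 0],
  [-14.4, -37.8, 0, 0],
  [-14.4, -37.8, 0, 0],
  [-14.4, -37.8, 0, 0],
  [-14.4, -37.8, 0, 0],
  [-14.4, -37.8, 0, 0],
  [-14.4, -37.8, 0, 0],
  [-14.4, -37.8, 0, 0],
  [-14.4, -37.8, 0, 0],
  [-14.4, -37.8, 0, 0],
  [-14.4, -37.8, 0, 0],
  [-14.4, -37.8, 0, 0],
])

```text
t: 2.7
ee_pos: [0.4744, -0.0869, 0.3255]
eef_rot: [0.0, 0.156, 0.988, 0.0]
ft_force: [0.9, 0.1, -0.5]
opening: 0.0854
finger_force: 0.0
```

arm_command([
  [-14, -37.1, 0, 0],
  [-14, -37.1, 0, 0],
  [-14, -37.1, 0, 0],
  [-14, -37.1, 0, 0],
  [0, 0, 40, 0.137],
  [0, 0, 40, 0],
  [0, 0, 40, 0],
  [0, 0, 40, 0],
  [0, 0, 40, 0],
  [0, 0, 0, 0],
])

```text
t: 3.7
ee_pos: [0.4793, -0.2423, 0.121]
eef_rot: [-0.004, 0.223, 0.975, 0.0]
ft_force: [0.1, 0.9, 0.6]
opening: 0.0851
finger_force: 0.0
```

```bash
python3 - <<'E'
from m import *
a=cam('top'); b=cam('side'); s=r.state(); print(s['ee_pos'],s['eef_rot'],s['qpos'])
out=[]
for c,(u,v) in((a,(372,231)),(b,(262,292))):
    im=c['pixels'].copy()
    im=cv2.resize(im[v-40:v+40,u-40:u+40],(400,400),interpolation=cv2.INTER_CUBIC)
    d=np.array([-.900,.435,0])*.038
    for p in (np.array([.482,-.2455,.026])+k*d for k in(-1,0,1)):
        q=proj(c,p)-[u-40,v-40]+.5; cv2.circle(im,tuple((q*5).astype(int).tolist()),4,(255,0,0),-1)
    out.append(im)
cv2.imwrite('pics/close.png',np.hstack(out)[:,:,::-1])
E
```

```text
[ 0.48215838 -0.24396319  0.12611599] [-2.55417576e-04  2.23632184e-01  9.74673557e-01 -1.96163278e-04] [-0.22403647  0.2926131   0.70691349  1.86018912 -0.21507316  1.06655188
  1.68645436]
```

View pics/close.png

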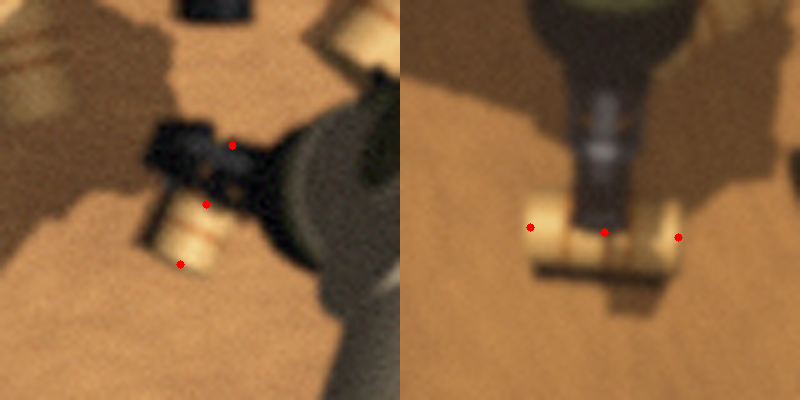

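The two views in this crop agree. My axis marks run end to end along the plug, from (530,227) to (678,237) in the side half, and the fingers sit over its middle.

arm_command([
  [0, 0, 25, 0],
  [0, 0, 25, 0],
  [0, 0, 20, 0],
  [0, 0, 12, 0],
  [0, 0, 9, 0],
  [0, 0, 0, 0],
  [0, 0, 0, 0],
])

```text
t: 4.5
ee_pos: [0.4828, -0.244, 0.0353]
eef_rot: [0.001, 0.224, 0.975, 0.0]
ft_force: [-0.3, -0.4, 0.9]
opening: 0.0854
finger_force: 0.0
```

arm_command([
  [0, 0, 0, 0],
  [0, 0, 0, 0],
  [0, 0, 0, 0],
  [0, 0, 0, 0],
  [0, 0, 0, 0],
  [0, 0, 0, 0],
  [0, 0, 0, 0],
  [0, 0, 0, 0],
  [0, 0, 0, 0],
  [0, 0, 0, 0],
], fingers=0, grip_force=40)

```text
t: 5.5
ee_pos: [0.4824, -0.2437, 0.0348]
eef_rot: [0.0, 0.224, 0.975, 0.0]
ft_force: [-0.9, 0.9, 6.1]
opening: 0.0365
finger_force: 39.5
```

arm_command([
  [0, 0, -5, 0],
  [0, 0, -10, 0],
  [0, 0, -15, 0],
  [0, 0, -20, 0],
  [0, 0, -20, 0],
  [0, 0, -10, 0],
  [0, 0, 0, 0],
  [0, 0, 0, 0],
])

```text
t: 6.3
ee_pos: [0.482, -0.2434, 0.114]
eef_rot: [-0.0, 0.223, 0.975, 0.0]
ft_force: [0.3, 0.6, -2.3]
opening: 0.0366
finger_force: 40.5
```

```bash
python3 - <<'E'
from m import *
b=cam('side'); s=r.state(); print(s['ee_pos'],s['opening'],s['ft_force'],s['finger_force'])
q=proj(b,s['ee_pos']).astype(int); u,v=q
cv2.imwrite('pics/lift.png',cv2.resize(b['pixels'][v-45:v+45,u-45:u+45],(540,540),interpolation=cv2.INTER_CUBIC)[:,:,::-1])
print(q)
E
```

```text
[ 0.4817149  -0.24335761  0.1136096 ] 0.03658846754590655 [-0.26820037 -0.96236548 -1.83670553] 40.453746914863586
[262 280]
```

View pics/lift.png

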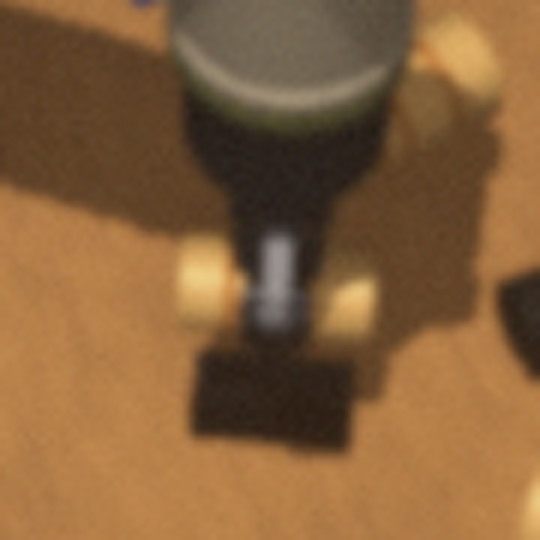

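The lifted view shows the plug held near its middle, with ends at x≈177 and 378, clear of the rest. It tilts a few degrees at most.

arm_command([
  [0, 0, -10, 0.139],
  [0, 0, 0, 0.139],
  [0, 0, 0, 0.139],
  [0, 0, 0, 0.139],
  [0, 0, 0, 0.139],
  [0, 0, 0, 0.14],
  [0, 0, 0, 0.14],
  [0, 0, 0, 0],
])

```text
t: 7.15
ee_pos: [0.4816, -0.2434, 0.1233]
eef_rot: [-0.001, 0.655, 0.756, -0.001]
ft_force: [0.1, 0.6, -3.0]
opening: 0.0364
finger_force: 40.3
```

arm_command([
  [15, 5, 0, 0],
  [29.6, 9.7, 0, 0],
  [29.6, 9.7, 0, 0],
  [29.6, 9.7, 0, 0],
  [29.6, 9.7, 0, 0],
  [29.6, 9.7, 0, 0],
  [29.6, 9.7, 0, 0],
  [29.6, 9.7, 0, 0],
  [29.6, 9.7, 0, 0],
  [29.6, 9.7, 0, 0],
  [14.8, 4.9, 0, 0],
  [0, 0, 0, 0],
])

```text
t: 8.35
ee_pos: [0.5354, 0.0658, 0.1237]
eef_rot: [-0.0, 0.652, 0.759, -0.0]
ft_force: [0.8, 0.5, -2.0]
opening: 0.0367
finger_force: 40.4
```

```bash
cat > b.py <<'E'
from h import *
d=np.array([-.1444,.9895]); n=np.array([.9895,.1444]); o=np.array([.5258,.128])
def st():
    s=r.state(); R=rot(s['eef_rot']); p=s['ee_pos'][:2]-o
    print('t',s['t'],'bench xy',(p@d*1000).round(1),'towards tool+y',(p@n*1000).round(1),'z',(s['ee_pos'][2]*1000).round(1),'yaw',np.degrees(np.arctan2(R[1,0],R[0,0])).round(2),'tilt',R[:,2].round(4),'F bench',[(s['ft_force'][:2]@k).round(2) for k in(d,n)],s['ft_force'][2].round(2),s['opening'])
    return s
E
python3 - <<'E'
from b import *
s=st(); 
A=[cam('top'),cam('side')]; out=[]
for c in A:
    u,v=proj(c,[*s['ee_pos'][:2],.05]).astype(int); out.append(cv2.resize(c['pixels'][v-45:v+45,u-45:u+45],(400,400),interpolation=cv2.INTER_CUBIC))
cv2.imwrite('pics/over.png',np.hstack(out)[:,:,::-1])
E
```

```text
t 8.35 bench xy -63.0 towards tool+y 0.5 z 123.7 yaw 98.69 tilt [-7.e-04 -1.e-04 -1.e+00] F bench [np.float64(0.42), np.float64(0.87)] -2.01 0.03666067293196376
```

View pics/over.png

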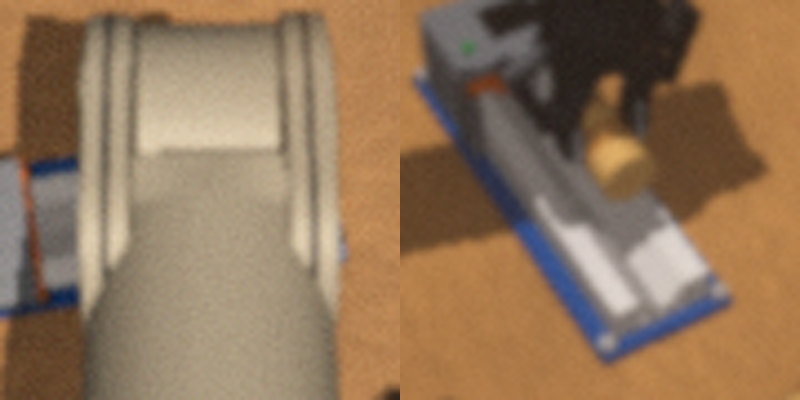

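The side view shows the plug level, in line with the groove and above it, at (615,165) in the crop. The shroud is well ahead of it.

arm_command([
  [0, 0, 20, 0],
  [0, 0, 20, 0],
  [0, 0, 12, 0],
  [0, 0, 6, 0],
  [0, 0, 0, 0],
  [0, 0, 2, 0],
  [0, 0, 2, 0],
  [0, 0, 1, 0],
  [0, 0, 1, 0],
  [0, 0, 0, 0],
])

```text
t: 9.45
ee_pos: [0.5355, 0.0635, 0.0603]
eef_rot: [-0.0, 0.654, 0.757, 0.0]
ft_force: [-0.1, 0.3, -1.6]
opening: 0.0363
finger_force: 40.5
```

```bash
python3 -c "
from b import *
st()"
```

```text
t 9.45 bench xy -65.2 towards tool+y 0.3 z 60.3 yaw 98.32 tilt [ 1.e-04  2.e-04 -1.e+00] F bench [np.float64(0.34), np.float64(-0.03)] -1.61 0.03630256167962348
```

arm_command([
  [0, 0, 1, 0],
  [0, 0, 1, 0],
  [0, 0, 0, 0],
  [0, 0, 0, 0],
])

```text
t: 9.85
ee_pos: [0.5355, 0.0634, 0.0583]
eef_rot: [-0.0, 0.654, 0.756, -0.0]
ft_force: [-0.2, -0.3, -2.5]
opening: 0.0364
finger_force: 40.5
```

arm_command([
  [0, 0, 1, 0],
  [0, 0, 0.5, 0],
  [0, 0, 0, 0],
  [0, 0, 0, 0],
])

```text
t: 10.25
ee_pos: [0.5357, 0.0635, 0.0569]
eef_rot: [0.0, 0.654, 0.756, 0.0]
ft_force: [0.6, 0.0, -1.8]
opening: 0.0368
finger_force: 40.5
```

arm_command([
  [0, 0, 1, 0],
  [0, 0, 0, 0],
  [0, 0, 0, 0],
])

```text
t: 10.55
ee_pos: [0.5361, 0.0636, 0.0561]
eef_rot: [0.0, 0.654, 0.756, 0.001]
ft_force: [3.1, 1.2, 0.7]
opening: 0.0365
finger_force: 40.9
```

arm_command([
  [0, 0, 1, 0],
  [0, 0, 0, 0],
  [0, 0, 0, 0],
])

```text
t: 10.85
ee_pos: [0.5365, 0.0636, 0.0556]
eef_rot: [0.001, 0.654, 0.757, 0.001]
ft_force: [3.3, -0.4, 7.0]
opening: 0.0368
finger_force: 41.3
```

arm_command([
  [0, 1, 0, 0],
  [0, 0, 0, 0],
])

```text
t: 11.05
ee_pos: [0.5367, 0.0636, 0.0554]
eef_rot: [-0.0, 0.654, 0.757, 0.0]
ft_force: [-1.5, 0.7, 10.5]
opening: 0.0368
finger_force: 41.6
```

arm_command([
  [0, 0, 0, 0],
  [0, 0, 0, 0],
  [0, 0, 0, 0],
  [0, 0, 0, 0],
  [0, 0, 0, 0],
  [0, 0, 0, 0],
  [0, 0, 0, 0],
  [0, 0, 0, 0],
], fingers=75)

```text
t: 11.85
ee_pos: [0.5365, 0.0636, 0.0548]
eef_rot: [-0.0, 0.654, 0.756, 0.0]
ft_force: [-0.7, -0.0, -0.1]
opening: 0.0638
finger_force: 0.0
```

arm_command([
  [0, 0, -5, 0],
  [0, 0, -15, 0],
  [0, 0, -20, 0],
  [0, 0, -20, 0],
  [-40, 0, 0, 0],
  [-40, 0, 0, 0],
  [-20, 0, 0, 0],
  [0, 0, 0, 0],
  [0, 0, 0, 0],
  [0, 0, 0, 0],
], fingers=75)

```text
t: 12.85
ee_pos: [0.5511, -0.034, 0.1152]
eef_rot: [-0.0, 0.653, 0.757, 0.0]
ft_force: [-0.4, 0.5, 0.4]
opening: 0.0643
finger_force: 0.0
```

```bash
python3 - <<'E'
from b import *
s=st(); out=[]
for c,n in ((cam('top'),'top'),(cam('side'),'side')):
    u,v=proj(c,[.53,.09,.05]).astype(int); im=cv2.resize(c['pixels'][v-50:v+50,u-50:u+50],(400,400),interpolation=cv2.INTER_CUBIC); out.append(im); save(c,n+'_placed.png')
cv2.imwrite('pics/placed.png',np.hstack(out)[:,:,::-1])
E
```

```text
t 12.85 bench xy -164.0 towards tool+y 1.6 z 115.2 yaw 98.4 tilt [ 3.e-04  7.e-04 -1.e+00] F bench [np.float64(0.6), np.float64(-0.37)] 0.43 0.06434316691237525
```

View pics/placed.png

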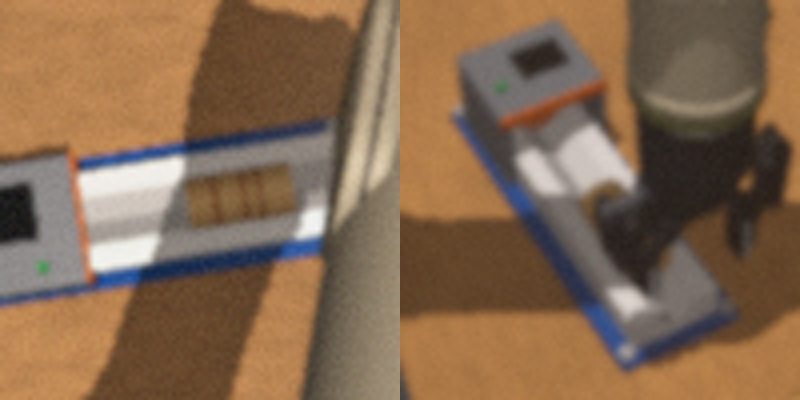

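The plug lies in the groove, from about (190,200) to (293,190) in the top crop, well short of the orange lip at x≈80. Next I'll close the fingers and go down behind its tail.

arm_command([
  [10, 0, 0, 0],
  [10, 0, 0, 0],
  [0, 0, 0, 0],
  [0, 0, 0, 0],
  [0, 0, 15, 0],
  [0, 0, 15, 0],
  [0, 0, 15, 0],
  [0, 0, 8, 0],
  [0, 0, 4, 0],
  [0, 0, 0, 0],
  [0, 0, 0, 0],
], fingers=0)

```text
t: 14.05
ee_pos: [0.5483, -0.0157, 0.0581]
eef_rot: [0.0, 0.654, 0.756, 0.0]
ft_force: [0.6, 0.0, 0.0]
opening: 0.0002
finger_force: 0.0
```

arm_command([
  [4, 0, 0, 0],
  [4, 0, 0, 0],
  [4, 0, 0, 0],
  [4, 0, 0, 0],
  [3, 0, 0, 0],
  [2, 0, 0, 0],
  [2, 0, 0, 0],
  [2, 0, 0, 0],
  [2, 0, 0, 0],
  [2, 0, 0, 0],
  [2, 0, 0, 0],
])

```text
t: 15.15
ee_pos: [0.5435, 0.0152, 0.0578]
eef_rot: [-0.0, 0.654, 0.756, 0.0]
ft_force: [0.5, -0.0, 0.0]
opening: 0.0004
finger_force: 0.0
```

```bash
python3 -c "
from b import *
st()"
```

```text
t 15.15 bench xy -114.2 towards tool+y 1.3 z 57.8 yaw 98.3 tilt [-0.e+00  1.e-04 -1.e+00] F bench [np.float64(-0.11), np.float64(0.5)] 0.03 0.0004205631623931693
```

arm_command([
  [1, 0, 0, 0],
  [2, 0, 0, 0],
  [3, 0, 0, 0],
  [3, 0, 0, 0],
  [3, 0, 0, 0],
  [3, 0, 0, 0],
  [3, 0, 0, 0],
  [3, 0, 0, 0],
  [3, 0, 0, 0],
  [3, 0, 0, 0],
  [3, 0, 0, 0],
  [0, 0, 0, 0],
])

```text
t: 16.35
ee_pos: [0.5391, 0.0456, 0.0577]
eef_rot: [-0.0, 0.654, 0.757, 0.0]
ft_force: [-0.6, -0.8, -0.6]
opening: -0.0001
finger_force: 0.1
```

```bash
python3 - <<'E'
from b import *
s=st(); out=[]
for c,n in ((cam('top'),'top'),(cam('side'),'side')):
    u,v=proj(c,[.53,.1,.05]).astype(int); im=cv2.resize(c['pixels'][v-40:v+40,u-40:u+40],(400,400),interpolation=cv2.INTER_CUBIC); out.append(im)
cv2.imwrite('pics/push.png',np.hstack(out)[:,:,::-1])
E
```

```text
t 16.35 bench xy -83.5 towards tool+y 1.3 z 57.7 yaw 98.34 tilt [-1.e-04  5.e-04 -1.e+00] F bench [np.float64(-0.74), np.float64(-0.7)] -0.55 -6.854131971228125e-05
```

View pics/push.png

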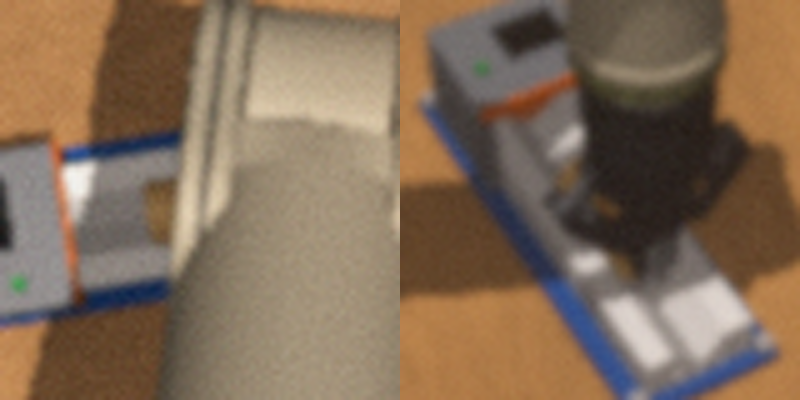

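The top crop shows the plug front at x≈148 and the lip at x≈70, about 45 mm ahead, which fits the plan. Another 40 mm can't reach the stop yet.

arm_command([
  [2, 0, 0, 0],
  [4, 0, 0, 0],
  [4, 0, 0, 0],
  [4, 0, 0, 0],
  [4, 0, 0, 0],
  [4, 0, 0, 0],
  [4, 0, 0, 0],
  [4, 0, 0, 0],
  [4, 0, 0, 0],
  [4, 0, 0, 0],
  [2, 0, 0, 0],
  [0, 0, 0, 0],
])

```text
t: 17.65
ee_pos: [0.5333, 0.085, 0.0578]
eef_rot: [-0.0, 0.654, 0.757, 0.0]
ft_force: [-0.3, -1.0, -0.5]
opening: 0.0001
finger_force: 0.0
```

arm_command([
  [1, 0, 0, 0],
  [1, 0, 0, 0],
  [1, 0, 0, 0],
  [0, 0, 0, 0],
])

```text
t: 18.05
ee_pos: [0.533, 0.0874, 0.0578]
eef_rot: [-0.0, 0.654, 0.756, -0.0]
ft_force: [-0.5, -1.3, 0.3]
opening: -0.0002
finger_force: 0.8
```

arm_command([
  [1, 0, 0, 0],
  [1, 0, 0, 0],
  [1, 0, 0, 0],
  [0.5, 0, 0, 0],
  [0, 0, 0, 0],
])

```text
t: 18.55
ee_pos: [0.5325, 0.091, 0.0578]
eef_rot: [-0.0, 0.654, 0.757, 0.0]
ft_force: [0.3, -2.2, 0.7]
opening: -0.0002
finger_force: 0.8
```

arm_command([
  [1, 0, 0, 0],
  [1, 0, 0, 0],
  [0.5, 0, 0, 0],
  [0, 0, 0, 0],
])

```text
t: 18.95
ee_pos: [0.5321, 0.0934, 0.0578]
eef_rot: [-0.0, 0.654, 0.757, 0.0]
ft_force: [-1.2, -2.0, -0.1]
opening: 0.0
finger_force: 0.8
```

arm_command([
  [1, 0, 0, 0],
  [1, 0, 0, 0],
  [1, 0, 0, 0],
  [0, 0, 0, 0],
])

```text
t: 19.35
ee_pos: [0.5317, 0.0965, 0.0578]
eef_rot: [-0.0, 0.654, 0.757, 0.0]
ft_force: [-0.9, -1.4, 1.7]
opening: 0.0001
finger_force: 0.7
```

arm_command([
  [1, 0, 0, 0],
  [1, 0, 0, 0],
  [1, 0, 0, 0],
  [0.5, 0, 0, 0],
  [0, 0, 0, 0],
])

```text
t: 19.85
ee_pos: [0.5312, 0.0999, 0.0578]
eef_rot: [-0.0, 0.654, 0.757, 0.0]
ft_force: [-1.2, -2.3, 0.4]
opening: -0.0
finger_force: 0.9
```

arm_command([
  [1, 0, 0, 0],
  [1, 0, 0, 0],
  [1, 0, 0, 0],
  [0, 0, 0, 0],
])

```text
t: 20.25
ee_pos: [0.5307, 0.1029, 0.0578]
eef_rot: [-0.0, 0.654, 0.757, 0.0]
ft_force: [-0.6, -2.4, 0.3]
opening: 0.0
finger_force: 0.8
```

arm_command([
  [1, 0, 0, 0],
  [1, 0, 0, 0],
  [1, 0, 0, 0],
  [0, 0, 0, 0],
])

```text
t: 20.65
ee_pos: [0.5303, 0.1059, 0.0578]
eef_rot: [-0.0, 0.654, 0.757, 0.0]
ft_force: [-2.1, -1.1, 0.2]
opening: -0.0
finger_force: 0.8
```

arm_command([
  [1, 0, 0, 0],
  [1, 0, 0, 0],
  [1, 0, 0, 0],
  [0.5, 0, 0, 0],
  [0, 0, 0, 0],
])

```text
t: 21.15
ee_pos: [0.5298, 0.1093, 0.0578]
eef_rot: [-0.0, 0.654, 0.757, 0.0]
ft_force: [-1.0, -1.4, 0.3]
opening: 0.0003
finger_force: 0.8
```

arm_command([
  [1, 0, 0, 0],
  [1, 0, 0, 0],
  [1, 0, 0, 0],
  [0.5, 0, 0, 0],
  [0, 0, 0, 0],
])

```text
t: 21.65
ee_pos: [0.5293, 0.1128, 0.0578]
eef_rot: [-0.0, 0.654, 0.757, 0.0]
ft_force: [-0.6, -1.7, 0.2]
opening: 0.0004
finger_force: 0.8
```

arm_command([
  [1, 0, 0, 0],
  [1, 0, 0, 0],
  [1, 0, 0, 0],
  [0.5, 0, 0, 0],
  [0, 0, 0, 0],
])

```text
t: 22.15
ee_pos: [0.5288, 0.1162, 0.0578]
eef_rot: [-0.0, 0.654, 0.757, 0.0]
ft_force: [-0.9, -1.3, 0.4]
opening: -0.0
finger_force: 0.9
```

arm_command([
  [1, 0, 0, 0],
  [1, 0, 0, 0],
  [1, 0, 0, 0],
  [0.5, 0, 0, 0],
  [0, 0, 0, 0],
])

```text
t: 22.65
ee_pos: [0.5283, 0.1192, 0.0578]
eef_rot: [0.0, 0.654, 0.756, -0.0]
ft_force: [-0.7, -4.3, 0.7]
opening: -0.0003
finger_force: 2.0
```

Force has risen: the plug has reached the stop. I'll add a little and hold.

arm_command([
  [0.5, 0, 0, 0],
  [0.5, 0, 0, 0],
  [0, 0, 0, 0],
  [0, 0, 0, 0],
])

```text
t: 23.05
ee_pos: [0.5282, 0.1199, 0.0578]
eef_rot: [0.0, 0.654, 0.756, -0.0]
ft_force: [-0.5, -5.7, 1.1]
opening: -0.0001
finger_force: 2.8
```

```bash
python3 -c "
from b import *
st()"
```

```text
t 23.05 bench xy -8.4 towards tool+y 1.2 z 57.8 yaw 98.28 tilt [ 0.e+00 -6.e-04 -1.e+00] F bench [np.float64(-5.52), np.float64(-1.31)] 1.05 -0.00014079344614304268
```

arm_command([
  [0.7, 0, 0, 0],
  [0, 0, 0, 0],
  [0, 0, 0, 0],
  [0, 0, 0, 0],
  [0, 0, 0, 0],
  [0, 0, 0, 0],
  [0, 0, 0, 0],
])

```text
t: 23.75
ee_pos: [0.5282, 0.1202, 0.0578]
eef_rot: [0.0, 0.654, 0.756, -0.0]
ft_force: [0.7, -5.8, 1.1]
opening: 0.0
finger_force: 3.3
```

arm_command([
  [-0.5, 0, 0, 0],
  [-0.5, 0, 0, 0],
  [-0.5, 0, 0, 0],
  [-0.5, 0, 0, 0],
  [-0.5, 0, 0, 0],
  [-1, 0, 0, 0],
  [-1, 0, 0, 0],
  [-2, 0, 0, 0],
  [-4, 0, 0, 0],
  [-10, 0, 0, 0],
  [-20, 0, 0, 0],
  [-20, 0, 0, 0],
])

```text
t: 24.95
ee_pos: [0.5369, 0.0601, 0.0578]
eef_rot: [0.0, 0.654, 0.757, 0.0]
ft_force: [0.9, -1.3, 0.1]
opening: -0.0
finger_force: 0.0
```

arm_command([
  [-20, 0, 0, 0],
  [-30, 0, 0, 0],
  [-30, 0, 0, 0],
  [-20, 0, -20, 0],
  [0, 0, -30, 0],
  [0, 0, -30, 0],
  [-40, 0, 0, 0],
  [-40, 0, 0, 0],
  [-40, 0, 0, 0],
  [0, 0, 0, 0],
  [0, 0, 0, 0],
  [0, 0, 0, 0],
])

```text
t: 26.15
ee_pos: [0.5685, -0.1558, 0.1376]
eef_rot: [-0.0, 0.654, 0.757, 0.0]
ft_force: [0.6, 0.7, -0.4]
opening: 0.0003
finger_force: 0.0
```

```bash
python3 - <<'E'
from b import *
s=st(); out=[]
for c,n in ((cam('top'),'top'),(cam('side'),'side')):
    u,v=proj(c,[.53,.12,.05]).astype(int); im=cv2.resize(c['pixels'][v-40:v+40,u-40:u+40],(400,400),interpolation=cv2.INTER_CUBIC); out.append(im)
cv2.imwrite('pics/end.png',np.hstack(out)[:,:,::-1])
E
```

```text
t 26.15 bench xy -287.0 towards tool+y 1.2 z 137.6 yaw 98.34 tilt [-4.e-04  6.e-04 -1.e+00] F bench [np.float64(0.57), np.float64(0.72)] -0.43 0.00032872051757677843
```

View pics/end.png

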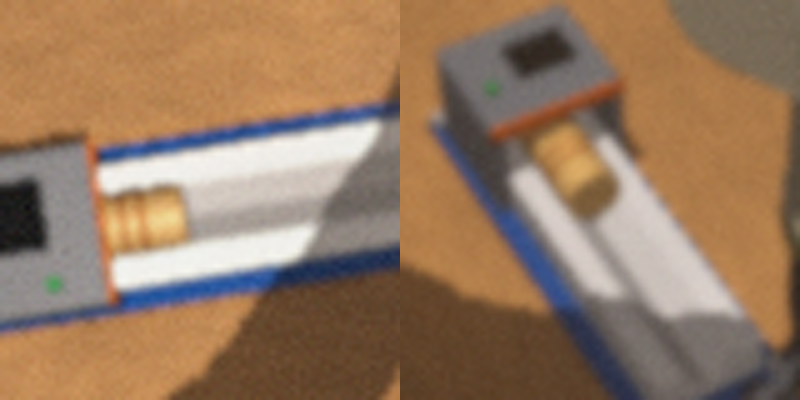

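The final view shows the plug lying straight in the groove, its tail at (187,217) in the top crop. That puts it about 48 mm outside the lip, inside the expected 28–68 mm, and the arm is clear.

```bash
python3 -c "
from rig import r
print(r.job_done())"
```

```text
the job is handed in; nothing more can be done
None
```

I laid the smallest sandstone plug in the groove, let go, pushed it to the stop, pressed it (about 5.8 N at the wrist, roughly 4 N on the stop after drag), backed the arm clear and handed the job in at about 26 s; no verdict came back.

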